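# Clamp and seat a housing block on parallels

## Robot

A 7-joint arm with a two-finger parallel gripper is mounted at the origin on the work surface. World frame = base frame: x ahead of the robot, y to its left, z up, the work surface at z = 0. Lengths are in m, angles in degrees, forces in N, time in s.
With the tool pointing down it reaches from about 0.425 to 0.875 m from the base axis. Payload 4.7 kg.
Tool frame: the origin (TCP) lies midway between the tips of the shut fingers; the grasp point (between the pads) lies 19 mm behind it; z points along the fingers, x is the direction in which the jaws open and shut, and the axes are right-handed (so a half turn about z gives the same grasp; the last joint's range is limited). The gripper opens to 87 mm and grips with 3 to 60 N. Pads are 19 mm wide; open, the fingers measure 117 mm over their backs; the gripper's body (75 mm by 190 mm) begins 51 mm behind the grasp point.
Start: joints at [-65.827, 18.392, -4.016, 83.108, 1.295, 78.541, -3.26], TCP at [0.258, 0.597, 0.223] pointing down, gripper open.
Joint ranges: [-163.93, 163.93], [-17.29, 119.83], [-79.2, 71.16], [3.27, 140.29], [-89.18, 269.18], [5.43, 117.66], [-154.24, 154.24]. Speed limits (degrees/s): [147.25, 147.25, 180, 180, 180, 180, 180].

## Interface

Orientations are given as [roll, pitch, yaw] about the fixed x, y, z axes, in that order (R = Rz(yaw) Ry(pitch) Rx(roll)).
In Python, from cell import telemetry, optics, env gives the robot as it stands.
- The arm moves only by the tool arm_command, never from a script. Its arguments are lists of equal length, an entry for each row: "translation": the shift along the tool's x, y, z in cm, a list of three; "twist": the turn about the tool's z in degrees. In form: {"translation": [[x, y, z], ...], "twist": [twist, ...]}. A call has 1 to 10 rows; each row shifts and turns the pose as measured when the row begins, along the tool's axes as they then stand; what a row does not reach is not made up. A row lasts 1/8 s, in which the tool goes at most 62.5 mm and 10.7 degrees, less where a joint would pass 70% of its speed; a pose out of reach is approached as far as the arm can. A call is refused whole if a number of a shift passes 6.25 or a number of a turn 10.7, either way. A call with a gripper value outside its range is refused whole. "grip" is the opening in per cent of the stroke, from 0 (shut) to 100 (fully open), set as the call begins (left out, the last holds). The fingers move at their own pace and stop on an object; "force" is the grip in N (left out, the last holds). Time passes only in rows, so rows that do not move let the fingers close. It gives the time, the measured TCP pose, the force and the opening at its end, in the units of the state.
- telemetry.get_obs(): the state, without advancing time (a new reading comes with each control period).
- optics.read_camera(name): name is "scene" or "top"; returns a dict with "img" (420x560x3 uint8, blue, green, red), "fx", "fy", "cx", "cy" (pixels), "extrinsics" (4x4, takes a point from camera to world coordinates). Camera axes: x right, y up, looking along -z (the intrinsics and any distortion apply to the point x, -y, -z); pixel columns grow to the right and rows downward; lengths in m; the calibration is good to about 2 mm. A picture is of the moment at which its call begins. There is no depth.
- env.sign_off(): hands the job in, once; it reports no verdict.
The state is a dict: "time_s": time; "qpos": joint angles; "joint_velocities": joint speeds; "effort": joint torques, N m; "tool_pos": TCP position; "tool_rot": TCP orientation; "force": force on the tool from outside, world axes, zero at the start; "wrist_torque": the same for the moment, N m; "grip_width": finger opening in m.
Only numpy, scipy, OpenCV 4.12 (cv2) and the standard library are available. Lean on these libraries where they do the work, as an engineer would, in place of code of your own. Each camera call takes 0.05 s, during which the arm holds its last target. There are 200 camera calls.

## Task

Set the aluminium block midway along the jaws of the open vise, across the two parallels and lined up with them, and swing the cam lever fully over to clamp it. The sprung lifter holds it up off the parallels, so strike the clamped block with the mallet (not the hand) to tap it down until it sits level on both parallels and they no longer slide, then stand the mallet upright on its mat again. Leave the other things on the bench alone.

Things in the scene. Friction and masses are not known exactly. Their poses are not given: they have to be found in the camera images.
- vise: Low grey vise bolted to the bench, base 230 x 112 mm, bed 30 mm high. Origin at bench level; +x runs from the fixed jaw to the cam lever, +y along the jaws. Fixed jaw's face at x = -20 mm; moving jaw's face at x = +24 mm when the lever reads 0, 7 mm nearer per radian. Jaws 70 mm wide (y), tops 75 mm above the bench. Two grooves in the bed hold the parallels, at x = -14.5 and +10.5 mm.
- vise_lifter (a point): Middle of the top of the spring lifter, a steel bar 8 x 40 mm between the parallels; fixed point at its raised height, 51 mm above the bench, 5 mm above the parallels. It carries the unclamped block and pushes up 4.5 N, rising to 5.8 N when the block is down. Axes are the vise's.
- vise_seat (a point): Fixed point where the middle of the block's underside belongs when clamped and fully down: over the parallels, 46 mm above the bench, vise's axes. On the lifter the block is 5 mm higher. Loading the open vise, aim 1 to 2 mm from here towards the lever (+x) to clear both jaws; closing then pushes it against the fixed jaw.
- lever (a joint): Steel cam lever of the vise, turning level about an upright pivot: 0 = open (pointing along the vise's +x), 1.6 rad = stop, fully over (along the vise's +y); anticlockwise from above closes. Past 1.4 counts as over. Stays where left; about 2.5 N at the grip moves it. The jaw touches the block near 1.15 rad, then a spring in the jaw presses it with 7 to 12 N.
- lever_hinge (a point): Point on the lever's pivot axis, 55 mm above the bench.
- lever_grip (a point): Point on the axis of the upright black round grip (18 mm diameter) at the lever's end, 100 mm from the pivot. This point is 95 mm above the bench; the grip's top is at 103 mm, and the flat lever arm beneath it is 57 to 65 mm above the bench.
- block: Machined aluminium block 36 (x) x 60 (y) x 45 (z) mm, 0.26 kg, small holes in top and ends, standing on the bench. Origin: centre of its underside. Its 60 mm length goes along the jaws (either way round), its 36 mm width between them. Clamped, it takes about 10 to 20 N downwards to move; its top is then 96 mm above the bench, 91 mm once down.
- parallel_a: Loose ground steel bar 8 x 110 x 16 mm standing on edge in the vise's groove by the fixed jaw; its ends stick out from under the block. Origin at the centre of its underside, long axis y, its top 46 mm above the bench.
- parallel_b: The same bar in the groove by the moving jaw, partly beneath that jaw.
- mallet: Short mallet standing on one face of its head. Black head 40 x 40 x 64 mm (z tall); wooden handle 20 mm thick sticks out level along +x at 34 mm height, to 123 mm from the head's middle. Origin: centre of the lower striking face. 0.38 kg, stands by itself. The head's sides (y) can be gripped from above.
- mat: Thin cork mat on the bench, 190 x 110 mm, 4 mm thick, where the mallet's head stands and belongs. Origin at the centre of its underside, long axis x.
- jar: Small amber glass jar with steel cap, 48 mm across, 62 mm high; a bystander. Origin at its underside.
- attenuator: Small grey connector box 30 x 46 x 26 mm with round plugs at both ends (76 mm overall along y); a bystander. Origin at its underside.
- driver: Screwdriver lying on the bench, 170 mm; a bystander.

How it is judged:
By the outcome, as a careful person would: the job done as asked, in the order asked, and still so for the second after the job is handed in, with the robot touching nothing.
It also fails if it takes over 67 s, if anything falls off the work surface, if the arm or the gripper's body presses on something with over 40 N, if the wrist force passes 120 N, or if a joint passes its speed limit or range.

## Working session

There is one attempt and no reset: what is moved stays moved. The work goes in short steps, Python scripts to look and compute and a tool call to move; the robot and the scene stay as the last step left them, time stands still between calls to the robot, and variables do not carry over. Pictures are saved under pics/ and viewed, about 8 in all and at most 12, crops included, and the job is handed in when it is done.

Besides the shell and the picture viewer there is one more tool, called after ">>>" as name(argument=value, ...), one argument or row to a line, values as JSON. arm_command: Moves the arm, as the interface text tells. Its arguments: {"type":"object","properties":{"translation":{"type":"array","items":{"type":"array","items":{"type":"number"}}},"twist":{"type":"array","items":{"type":"number"}},"grip":{"type":"number"},"force":{"type":"number"}},"required":["translation","twist"]}

```bash
ls; mkdir -p pics; cat > h.py <<'E'
import numpy as np, cv2
from cell import telemetry, optics, env
def snap(n):
    c=optics.read_camera(n); np.savez(f'/tmp/{n}.npz',**{k:np.array(v) for k,v in c.items()}); return c
def load(n): return dict(np.load(f'/tmp/{n}.npz'))
def ray(c,u,v):
    E=np.array(c['extrinsics']); d=np.array([(u-c['cx'])/c['fx'],-(v-c['cy'])/c['fy'],-1.])
    return E[:3,3],E[:3,:3]@d
def onz(c,u,v,z):
    o,d=ray(c,u,v); return o+d*(z-o[2])/d[2]
def proj(c,p):
    E=np.array(c['extrinsics']); q=E[:3,:3].T@(np.array(p)-E[:3,3])
    return c['cx']+c['fx']*q[0]/-q[2], c['cy']-c['fy']*q[1]/-q[2]
E
python3 - <<'E'
from h import *
for n in('scene','top'):
    c=snap(n); cv2.imwrite(f'pics/{n}0.png',c['img']); print(n,c.keys(),c['fx'],c['fy'],c['cx'],c['cy'],np.round(c['extrinsics'],3))
print(telemetry.get_obs())
E
```

```text
pics
scene dict_keys(['img', 'fx', 'fy', 'cx', 'cy', 'extrinsics']) 461.73249443627844 461.73249443627844 273.18308278867875 209.9174094164739 [[-0.85  -0.39   0.353  0.957]
 [ 0.526 -0.637  0.564  0.53 ]
 [ 0.005  0.665  0.747  0.856]
 [ 0.     0.     0.     1.   ]]
top dict_keys(['img', 'fx', 'fy', 'cx', 'cy', 'extrinsics']) 415.79917409804114 415.79917409804114 271.7198329920486 208.28278699153617 [[-0.029  0.993 -0.114  0.497]
 [-1.    -0.03  -0.004 -0.041]
 [-0.008  0.113  0.994  1.069]
 [ 0.     0.     0.     1.   ]]
{'time_s': 0.1, 'qpos': array([-65.82831988,  18.4355677 ,  -4.01537495,  83.16730969,
         1.29397831,  78.53961287,  -3.25993722]), 'joint_velocities': array([ 0.02500707, -0.06449153,  0.07874215, -0.13715315,  0.04935189,
        0.09754912,  0.03320802]), 'effort': array([ 3.52468838e-06, -4.92570913e+01, -4.05474566e-01, -3.13396311e+01,
       -6.40013698e-02,  3.94927897e-02,  8.78984906e-05]), 'tool_pos': array([0.25761825, 0.59624231, 0.22156756]), 'tool_rot': array([1.79995601e+02, 9.73188414e-02, 6.66376078e+01]), 'force': array([ 0.28159903, -0.29538122,  0.06719846]), 'wrist_torque': array([ 0.02406184,  0.04796095, -0.06843166]), 'grip_width': 0.08703141030461654}
```

View pics/top0.png

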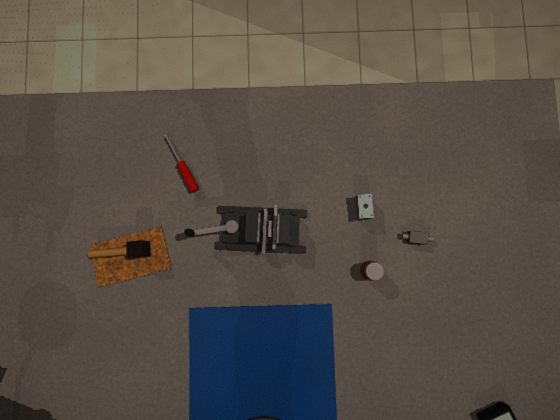

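View pics/scene0.png

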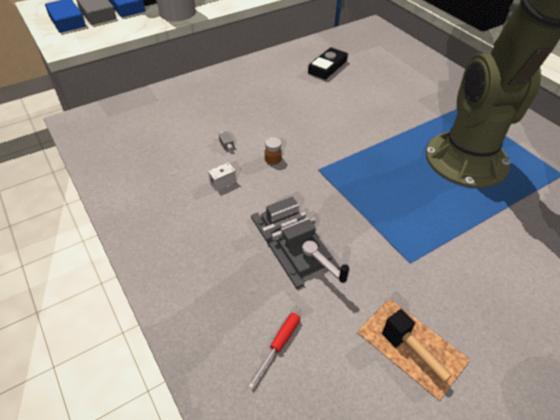

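The top view shows the lever and grip (190,233) left of the vise, the vise centred near (262,231), the block at (366,206), the jar at (372,271), the attenuator at (417,238) and the mallet head at (139,249) on its mat. I'll zoom in next.

```bash
python3 - <<'E'
from h import *
t=load('top')['img']; s=load('scene')['img']
f=lambda im,x,y,w,h,k:cv2.convertScaleAbs(cv2.resize(im[y:y+h,x:x+w],None,fx=k,fy=k,interpolation=cv2.INTER_CUBIC),alpha=1.6,beta=10)
a=f(t,170,195,160,70,5)        # 800x350
b=f(t,345,185,40,45,5.5)       # 220x247
c=f(t,85,225,90,65,4)         # 360x260
d=f(s,200,155,40,40,5)
W=np.zeros((600,800,3),np.uint8)
W[:350]=a; W[352:352+b.shape[0],:b.shape[1]]=b[:248]
W[352:600,225:585]=c[:248]; W[352:552,590:790]=d
cv2.imwrite('pics/z1.png',W)
E
```

```text
(no output)
```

View pics/z1.png

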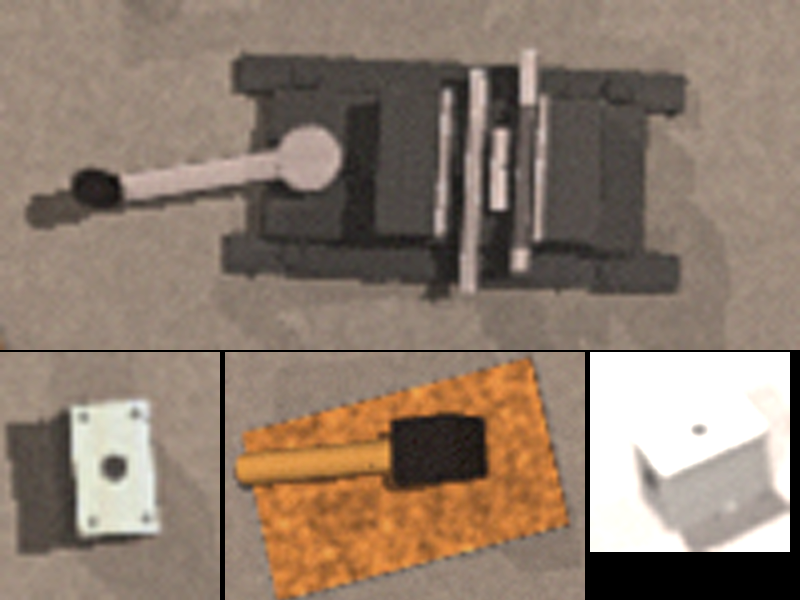

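The zoom is clear. The parallels run from (468,291) to (478,70) and from (519,270) to (529,50), with the lifter centre at (500,169), the pivot at (310,158) and the grip at (97,187). The block and mallet corners also show clearly. Now I'll convert them to world coordinates.

```bash
python3 - <<'E'
from h import *
c=load('top'); sc=load('scene')
def P(x,y,z,crop):
    ox,oy,sx,sy,k={'a':(170,195,0,0,5),'b':(345,185,0,352,5.5),'c':(85,225,225,352,4)}[crop]
    return onz(c,ox+(x-sx+.5)/k-.5,oy+(y-sy+.5)/k-.5,z)
pr=lambda n,p:print(n,np.round(np.array(p)*1000,1))
b1,b2=P(468,291,.046,'a'),P(478,70,.046,'a'); a1,a2=P(519,270,.046,'a'),P(529,50,.046,'a')
l=P(500.5,169,.051,'a'); piv=P(310,158,.066,'a'); g=P(97,187,.103,'a')
for n,p in dict(b1=b1,b2=b2,a1=a1,a2=a2,lift=l,piv=piv,grip=g).items(): pr(n,p)
print('len',np.linalg.norm(b2-b1),np.linalg.norm(a2-a1),'lever',np.linalg.norm((g-piv)[:2]))
ang=lambda v:np.degrees(np.arctan2(v[1],v[0]))
print('par ang',ang(b2-b1),ang(a2-a1),'lever',ang(g-piv),'piv-lift',ang(piv-l), np.linalg.norm((piv-l)[:2]))
# rails
r1,r2=P(222,253,.012,'a'),P(680,275,.012,'a'); pr('rail',[r1,r2]); print(ang(r1-r2))
# block mask
im=c['img']; m=(im.min(2)>120).astype(np.uint8); m[:, :345]=0; m[:,390:]=0; m[:185]=0; m[230:]=0
cn=max(cv2.findContours(m,0,2)[0],key=cv2.contourArea); r=cv2.minAreaRect(cn); print(r)
w=[onz(c,*p,.045) for p in cv2.boxPoints(r)]; pr('blk',w); pr('ctr',np.mean(w,0)); print(ang(w[1]-w[0]),ang(w[2]-w[1]))
w=[P(x,y,.045,'b') for x,y in((70,403),(148,400),(160,533),(78,536))]; pr('blk2',w);pr('ctr',np.mean(w,0))
print(ang(w[0]-w[3]),ang(w[1]-w[2]),ang(w[0]-w[1]),ang(w[3]-w[2]))
w=[P(x,y,.068,'c') for x,y in((393,418),(486,418),(486,478),(393,486))]; pr('mal',w); pr('malc',np.mean(w,0))
h1,h2=P(240,470,.038,'c'),P(388,455,.038,'c'); pr('handle',[h1,h2]); print(ang(h1-h2))
w=[P(x,y,.004,'c') for x,y in((240,432),(530,358),(568,522),(280,598))]; pr('mat',w); pr('matc',np.mean(w,0)); print(ang(w[0]-w[1]))
for p in (l,g,piv): print(proj(sc,p))
print(proj(sc,onz(c,366,207,.045)))
E
```

```text
b1 [505.2 -12.7  46. ]
b2 [613.8 -20.6  46. ]
a1 [514.7 -38.   46. ]
a2 [623.1 -46.1  46. ]
lift [564.1 -30.4  51. ]
piv [571.2  61.4  66. ]
grip [557.8 157.  103. ]
len 0.10895535939441532 0.10869858566551846 lever 0.09655054105023768
par ang -4.125488444135298 -4.293029231671167 lever 97.93726192390126 piv-lift 85.61434225755832 0.09205825133771778
rail [[ 528.2  112.4   12. ]
 [ 510.4 -119.2   12. ]]
85.60135123843179
((366.9379577636719, 205.75518798828125), (23.252735137939453, 10.048503875732422), 85.2363510131836)
blk [[ 641.9 -259.3   45. ]
 [ 643.3 -284.3   45. ]
 [ 585.4 -285.8   45. ]
 [ 584.  -261.    45. ]]
ctr [ 613.6 -272.6   45. ]
-86.90674286376442 -178.48856523559076
blk2 [[ 644.  -250.4   45. ]
 [ 644.3 -285.6   45. ]
 [ 583.9 -287.6   45. ]
 [ 583.6 -250.8   45. ]]
ctr [ 614.  -268.6   45. ]
0.41566021947862664 1.8913832861630635 90.50883746585109 90.41239472540016
mal [[542.4 314.7  68. ]
 [540.8 258.6  68. ]
 [504.9 258.5  68. ]
 [501.8 314.3  68. ]]
malc [522.5 286.5  68. ]
handle [[514.5 419.9  38. ]
 [521.  328.3  38. ]]
94.10790193781689
mat [[539.2 435.6   4. ]
 [581.3 249.6   4. ]
 [476.1 225.3   4. ]
 [433.7 408.    4. ]]
matc [507.6 329.6   4. ]
102.73297198979003
(np.float64(288.7769497176764), np.float64(220.9147561103436))
(np.float64(343.8640385957765), np.float64(264.2013140492283))
(np.float64(309.56120360861956), np.float64(245.51057498057514))
(np.float64(222.29066384051208), np.float64(168.65681765379475))
```

```bash
cat >> h.py <<'E'
def plan(*wps,vmax=.058):
    """wps: (x,y,z,yaw) in m, deg; prints rows in tool axes (cm, deg)"""
    o=telemetry.get_obs(); p=np.array(o['tool_pos']); yaw=float(o['tool_rot'][2])
    print('now',np.round(p,4),np.round(o['tool_rot'],2),'t',round(o['time_s'],2),'F',np.round(o['force'],1),'w',round(o['grip_width'],4))
    T=[];W=[]
    for w in wps:
        q=np.array(w[:3]); dy=(w[3]-yaw+180)%360-180
        n=max(1,int(np.ceil(max(np.linalg.norm(q-p)/vmax,abs(dy)/10))))
        for i in range(n):
            y=np.radians(yaw+dy*i/n); d=(q-p)/n*100
            T.append([round(float(v),2) for v in(np.cos(y)*d[0]+np.sin(y)*d[1],np.sin(y)*d[0]-np.cos(y)*d[1],-d[2])]); W.append(round(-dy/n,1))
        p=q;yaw=w[3]
    for i in range(0,len(T),10): print(T[i:i+10],W[i:i+10])
E
python3 -c "
from h import *
plan((.48,.15,.23,30),(.614,-.269,.2,1))"
```

```text
now [0.2576 0.5962 0.2216] [1.800e+02 1.000e-01 6.664e+01] t 0.1 F [ 0.3 -0.3  0.1] w 0.087
[[-3.57, 4.23, -0.09], [-3.26, 4.48, -0.09], [-2.94, 4.7, -0.09], [-2.6, 4.89, -0.09], [-2.24, 5.07, -0.09], [-1.88, 5.21, -0.09], [-1.5, 5.33, -0.09], [-1.12, 5.43, -0.09], [-0.73, 5.49, -0.09], [-1.17, 5.37, 0.38]] [4.1, 4.1, 4.1, 4.1, 4.1, 4.1, 4.1, 4.1, 4.1, 3.6]
[[-0.83, 5.44, 0.38], [-0.48, 5.48, 0.38], [-0.13, 5.5, 0.38], [0.21, 5.49, 0.38], [0.56, 5.47, 0.38], [0.91, 5.42, 0.38], [1.25, 5.36, 0.38]] [3.6, 3.6, 3.6, 3.6, 3.6, 3.6, 3.6]
```

>>> arm_command(
  translation=[
    [-3.6, 4.2, -0.1],
    [-3.3, 4.5, -0.1],
    [-2.9, 4.7, -0.1],
    [-2.6, 4.9, -0.1],
    [-2.2, 5.1, -0.1],
    [-1.9, 5.2, -0.1],
    [-1.5, 5.3, -0.1],
    [-1.1, 5.4, -0.1],
    [-0.7, 5.5, -0.1],
    [-1.2, 5.4, 0.4],
  ],
  twist=[4.1, 4.1, 4.1, 4.1, 4.1, 4.1, 4.1, 4.1, 4.1, 3.6],
  grip=100,
  force=25,
)

```text
time_s: 1.35
tool_pos: [0.4947, 0.0829, 0.2227]
tool_rot: [179.9, 0.3, 25.4]
force: [0.6, 0.4, 0.1]
grip_width: 0.0868
```

>>> arm_command(
  translation=[
    [-0.8, 5.4, 0.4],
    [-0.5, 5.5, 0.4],
    [-0.1, 5.5, 0.4],
    [0.2, 5.5, 0.4],
    [0.6, 5.5, 0.4],
    [0.9, 5.4, 0.4],
    [1.2, 5.4, 0.4],
    [0, 0, 0],
  ],
  twist=[3.6, 3.6, 3.6, 3.6, 3.6, 3.6, 3.6, 0],
)

```text
time_s: 2.35
tool_pos: [0.6033, -0.3029, 0.1908]
tool_rot: [179.7, 0.5, -0.9]
force: [0.8, 0.7, -0.4]
grip_width: 0.087
```

```bash
python3 -c "
from h import *
plan((.614,-.269,.13,1))"
```

```text
now [ 0.6033 -0.3029  0.1908] [179.68   0.54  -0.92] t 2.35 F [ 0.8  0.7 -0.4] w 0.087
[[0.51, -1.7, 3.04], [0.54, -1.69, 3.04]] [-1.0, -1.0]
```

>>> arm_command(
  translation=[
    [0.5, -1.7, 3.0],
    [0.5, -1.7, 3.0],
    [0, 0, 0],
    [0, 0, 0],
  ],
  twist=[-1, -1, 0, 0],
)

```text
time_s: 2.85
tool_pos: [0.613, -0.267, 0.1294]
tool_rot: [179.8, 0.6, 1.2]
force: [-0.4, -0.0, 0.6]
grip_width: 0.087
```

```bash
python3 - <<'E'
from h import *
plan((.614,-.269,.07,1),(.614,-.269,.008,1))
c=snap('top'); s=snap('scene')
f=lambda im,x,y,w,h,k:cv2.convertScaleAbs(cv2.resize(im[y:y+h,x:x+w],None,fx=k,fy=k,interpolation=cv2.INTER_CUBIC),alpha=1.3,beta=0)
cv2.imwrite('pics/z2.png',np.hstack([f(c['img'],320,165,100,100,4),f(s['img'],170,110,100,100,4)]))
E
```

```text
now [ 0.613  -0.267   0.1294] [179.78   0.58   1.2 ] t 2.85 F [-0.4 -0.   0.6] w 0.087
[[0.05, 0.1, 2.97], [0.05, 0.1, 2.97], [0.0, 0.0, 3.1], [0.0, 0.0, 3.1]] [0.1, 0.1, 0.0, 0.0]
```

View pics/z2.png

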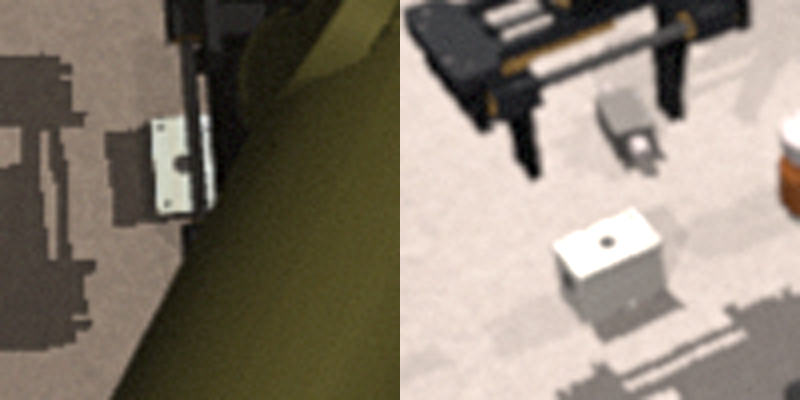

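Both fingertips, at (535,178) and (680,115) in the right half, straddle the block as planned, and nothing is in the way. Next I'll descend and grip.

>>> arm_command(
  translation=[
    [0.1, 0.1, 3.0],
    [0, 0.1, 3.0],
    [0, 0, 0],
    [0.0, 0.0, 3.0],
    [0.0, 0.0, 3.0],
    [0, 0, 0],
  ],
  twist=[0, 0, 0, 0, 0, 0],
)

```text
time_s: 3.7
tool_pos: [0.6196, -0.2755, 0.0193]
tool_rot: [179.4, -0.4, 1.0]
force: [-0.6, 0.0, 0.0]
grip_width: 0.0872
```

>>> arm_command(
  translation=[
    [0, 0, 0],
    [0, 0, 0],
    [0, 0, 0],
    [0, 0, 0],
    [0, 0, 0],
  ],
  twist=[0, 0, 0, 0, 0],
  grip=0,
  force=25,
)

```text
time_s: 4.32
tool_pos: [0.6221, -0.2774, 0.0253]
tool_rot: [179.3, -0.8, 1.0]
force: [-0.2, 0.7, -3.4]
grip_width: 0.0602
```

>>> arm_command(
  translation=[
    [0, 0, -3],
    [0, 0, -5],
    [0, 0, -5],
    [0, 0, 0],
  ],
  twist=[0, 0, 0, 0],
)

```text
time_s: 4.82
tool_pos: [0.6194, -0.2746, 0.1561]
tool_rot: [179.4, -0.5, 1.0]
force: [-0.2, 0.1, -3.2]
grip_width: 0.0601
```

```bash
python3 -c "
from h import *
plan((.5641,-.029,.16,-4.2))"
```

```text
now [ 0.6194 -0.2746  0.1561] [179.37  -0.53   1.  ] t 4.83 F [-0.2  0.1 -3.2] w 0.0601
[[-1.02, -4.93, -0.08], [-1.11, -4.91, -0.08], [-1.2, -4.89, -0.08], [-1.29, -4.87, -0.08], [-1.38, -4.84, -0.08]] [1.0, 1.0, 1.0, 1.0, 1.0]
```

>>> arm_command(
  translation=[
    [-1.0, -4.7, -0.1],
    [-1.1, -4.7, -0.1],
    [-1.2, -4.7, -0.1],
    [-1.3, -4.7, -0.1],
    [-1.4, -4.7, -0.1],
    [0, 0, 0],
    [0, 0, 0],
  ],
  twist=[1, 1, 1, 1, 1, 0, 0],
)

```text
time_s: 5.7
tool_pos: [0.5556, -0.0301, 0.1468]
tool_rot: [179.3, 0.3, -4.1]
force: [-0.3, -1.0, -2.1]
grip_width: 0.0598
```

```bash
python3 - <<'E'
from h import *
plan((.5641,-.037,.15,-4.2))
c=snap('top'); s=snap('scene')
f=lambda im,x,y,w,h,k:cv2.convertScaleAbs(cv2.resize(im[y:y+h,x:x+w],None,fx=k,fy=k,interpolation=cv2.INTER_CUBIC),alpha=1.3,beta=0)
cv2.imwrite('pics/z3.png',np.hstack([f(c['img'],210,170,80,110,5),f(s['img'],245,150,80,110,5)]))
E
```

```text
now [ 0.5556 -0.0301  0.1468] [179.3    0.3   -4.14] t 5.7 F [-0.3 -1.  -2.1] w 0.0598
[[0.89, 0.63, -0.32]] [0.1]
```

View pics/z3.png

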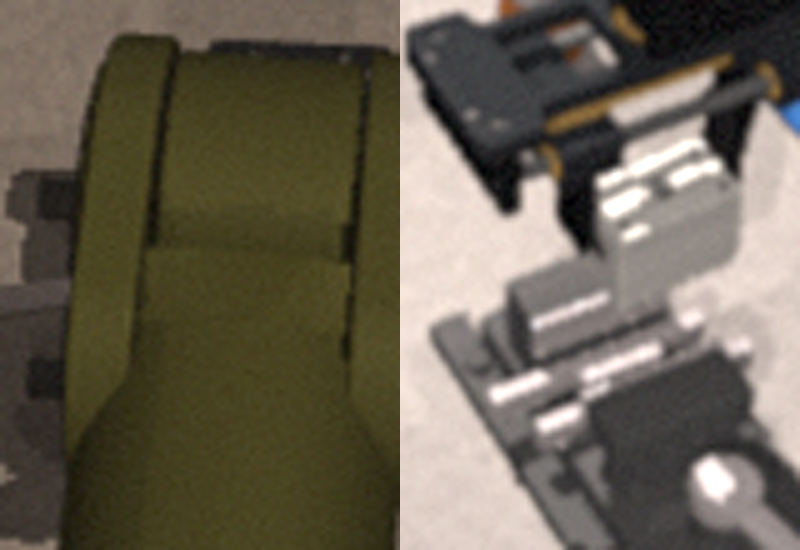

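The scene crop shows the block held level above the jaws. Its front face corners are about (615,241), (738,190), (735,265) and (612,303), and the lifter centre is at (621,363).

```bash
python3 - <<'E'
from h import *
s=load('scene'); px=lambda X,Y:(245+(X-400+.5)/5-.5,150+(Y+.5)/5-.5)
a=np.radians(-4.2); ex=np.array([np.cos(a),np.sin(a),0]); ey=np.array([-np.sin(a),np.cos(a),0]); ez=np.array([0,0,1])
# corners: offsets from underside centre
C=[((615,241),30*ex+18*ey+45*ez),((738,190),-30*ex+18*ey+45*ez),((735,265),-30*ex+18*ey),((612,303),30*ex+18*ey),((597,182),30*ex-18*ey+45*ez)]
A=np.zeros((3,3));b=np.zeros(3);L=[]
for (X,Y),off in C:
    o,d=ray(s,*px(X,Y)); d=d/np.linalg.norm(d); M=np.eye(3)-np.outer(d,d); A+=M; b+=M@(o-off/1000); L.append((M,o-off/1000))
c=np.linalg.solve(A,b); print('underside ctr',np.round(c*1000,1)); print([np.round(np.linalg.norm(M@(c-o))*1000,1) for M,o in L])
for n,p,z in(('lift',(621,363),.051),('lift1',(583,375),.051),('lift2',(660,350),.051),('pivot',(722,488),.066)): print(n,np.round(onz(s,*px(*p),z)*1000,1))
E
```

```text
underside ctr [529.1 -54.9  75.5]
[np.float64(3.5), np.float64(1.3), np.float64(2.1), np.float64(3.3), np.float64(6.4)]
lift [566.2 -27.1  51. ]
lift1 [584.8 -30.2  51. ]
lift2 [546.7 -24.3  51. ]
pivot [574.8  64.5  66. ]
```

```bash
python3 - <<'E'
from h import *
s=load('scene'); px=lambda X,Y:(245+(X-400+.5)/5-.5,150+(Y+.5)/5-.5)
for z in(.120,.125,.130):
  print(z,[np.round(onz(s,*px(*p),z+h)[:2]*1000,1) for p,h in(((615,241),.045),((738,190),.045),((735,265),0),((612,303),0),((597,182),.045))])
print(telemetry.get_obs()['tool_pos'])
# zoom
f=cv2.resize(s['img'][170:220,275:325],None,fx=12,fy=12,interpolation=cv2.INTER_CUBIC)
cv2.imwrite('pics/z4.png',f)
E
```

```text
0.12 [array([587.9,  -4.4]), array([528. ,  -2.1]), array([ 5.273e+02, -1.000e-01]), array([584.7,  -9.5]), array([575.9, -36.9])]
0.125 [array([590.6,  -0.6]), array([531.1,   1.8]), array([530.2,   3.5]), array([587.2,  -5.8]), array([578.6, -32.8])]
0.13 [array([593.3,   3.3]), array([534.2,   5.6]), array([533.1,   7.1]), array([589.8,  -2.1]), array([581.4, -28.7])]
[ 0.55588764 -0.03018977  0.14697026]
```

View pics/z4.png

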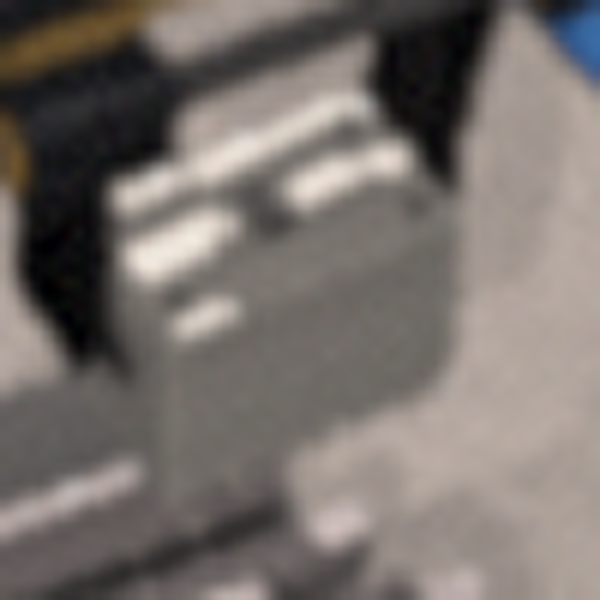

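The enlarged view agrees. Relative to the lifter, the scene view puts the block at (-6,+9) mm and the tool reckoning puts it at (-8.5,+8.4) mm. I'll shift by about (+7.7,-7) mm and then lower.

>>> arm_command(
  translation=[
    [0.8, 0.7, 1.0],
    [0, 0, 1.5],
    [0, 0, 1.5],
  ],
  twist=[0, 0, 0],
)

```text
time_s: 6.18
tool_pos: [0.5645, -0.0425, 0.1048]
tool_rot: [179.3, 0.2, -4.5]
force: [-0.4, 0.2, -2.7]
grip_width: 0.0601
```

```bash
python3 -c "
from h import *
plan((.5637,-.0373,.08,-4.2),vmax=.02)"
```

```text
now [ 0.5645 -0.0425  0.1048] [179.26   0.19  -4.5 ] t 6.17 F [-0.4  0.2 -2.7] w 0.0601
[[-0.06, -0.25, 1.24], [-0.06, -0.25, 1.24]] [-0.1, -0.1]
```

>>> arm_command(
  translation=[
    [-0.1, -0.6, 0.3],
    [0, -0.1, 0.8],
    [0, -0.1, 0.8],
  ],
  twist=[-0.2, 0, 0],
)

```text
time_s: 6.55
tool_pos: [0.5631, -0.0345, 0.0831]
tool_rot: [179.2, 0.3, -4.3]
force: [-0.4, 0.1, -2.7]
grip_width: 0.06
```

```bash
python3 -c "
from h import *
plan((.5637,-.0373,.076,-4.2),vmax=.02)"
```

```text
now [ 0.5631 -0.0345  0.0831] [179.21   0.33  -4.32] t 6.55 F [-0.4  0.1 -2.7] w 0.06
[[0.08, 0.27, 0.71]] [-0.1]
```

>>> arm_command(
  translation=[
    [0.1, 0.2, 0.4],
    [0, 0, 0.4],
  ],
  twist=[0, 0],
)

```text
time_s: 6.8
tool_pos: [0.564, -0.0366, 0.0747]
tool_rot: [179.2, 0.3, -4.3]
force: [-1.1, -1.1, 3.2]
grip_width: 0.0601
```

>>> arm_command(
  translation=[
    [0, 0, 0.3],
    [0, 0, 0.3],
  ],
  twist=[0, 0],
)

```text
time_s: 7.05
tool_pos: [0.5638, -0.0366, 0.0708]
tool_rot: [179.3, 0.4, -4.3]
force: [-9.0, 1.2, 18.1]
grip_width: 0.06
```

>>> arm_command(
  translation=[
    [0, 0, -0.2],
  ],
  twist=[0],
)

```text
time_s: 7.18
tool_pos: [0.5638, -0.0365, 0.0734]
tool_rot: [179.3, 0.4, -4.3]
force: [-2.5, -0.3, 1.5]
grip_width: 0.0597
```

```bash
python3 - <<'E'
from h import *
plan((.5637,-.0373,.076,-4.2),vmax=.02)
s=snap('scene')
cv2.imwrite('pics/z5.png',cv2.convertScaleAbs(cv2.resize(s['img'][180:260,250:350],None,fx=7,fy=7,interpolation=cv2.INTER_CUBIC),alpha=1.3))
E
```

```text
now [ 0.5638 -0.0365  0.0734] [179.34   0.4   -4.3 ] t 7.17 F [-2.5 -0.3  1.5] w 0.0597
[[-0.01, 0.08, -0.26]] [-0.1]
```

View pics/z5.png

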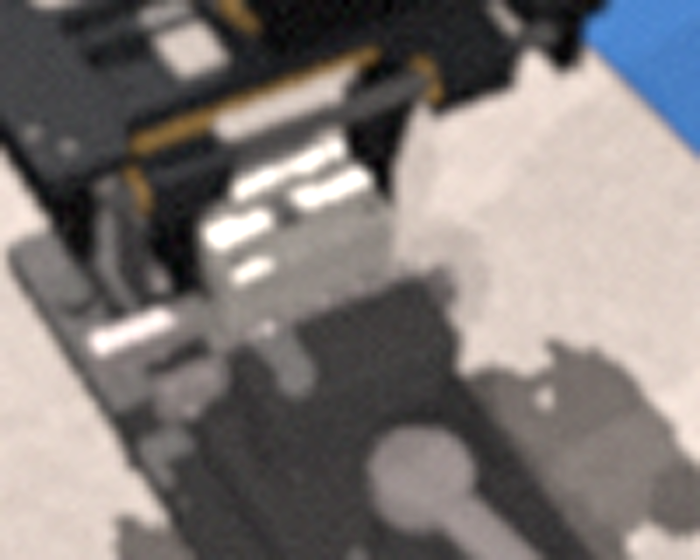

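The block stands between the jaws on the lifter, and the upward force of about 4 N matches the lifter. I'll release it now.

>>> arm_command(
  translation=[
    [0, 0, 0.1],
    [0, 0, 0.1],
    [0, 0, 0.1],
  ],
  twist=[0, 0, 0],
  grip=95,
)

```text
time_s: 7.6
tool_pos: [0.5655, -0.0365, 0.0708]
tool_rot: [179.4, 0.2, -4.3]
force: [-0.1, -0.4, 0.1]
grip_width: 0.0795
```

>>> arm_command(
  translation=[
    [0, 0, -1],
    [0, 0, -4],
    [0, 0, -5],
    [0, 0, -3],
  ],
  twist=[0, 0, 0, 0],
)

```text
time_s: 8.1
tool_pos: [0.5646, -0.0352, 0.2032]
tool_rot: [179.2, 0.4, -4.3]
force: [-0.1, -0.5, 1.0]
grip_width: 0.0826
```

```bash
python3 - <<'E'
from h import *
s=snap('scene')
cv2.imwrite('pics/z6.png',cv2.convertScaleAbs(cv2.resize(s['img'][180:290,250:360],None,fx=5.4,fy=5.4,interpolation=cv2.INTER_CUBIC),alpha=1.3))
plan((.5578,.157,.18,40))
E
```

```text
now [ 0.5666 -0.0352  0.2069] [ 1.7932e+02  1.1000e-01 -4.3400e+00] t 8.15 F [ 2.  -0.3  2.8] w 0.0825
[[-0.47, -3.82, 0.54], [0.13, -3.85, 0.54], [0.72, -3.78, 0.54], [1.29, -3.62, 0.54], [1.84, -3.38, 0.54]] [-8.9, -8.9, -8.9, -8.9, -8.9]
```

View pics/z6.png

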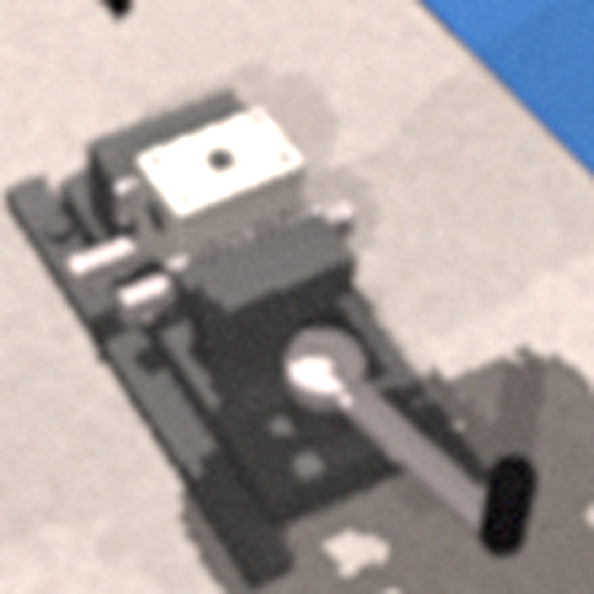

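The block sits square between the jaws on the lifter, with its hole at (219,158) in this crop. The lever is free and its grip top is at (512,468).

```bash
python3 - <<'E'
from h import *
s=load('scene')
px=lambda X,Y:(250+(X+.5)/5.4-.5,180+(Y+.5)/5.4-.5)
print('blk',onz(s,*px(219,158),.096),'grip',onz(s,*px(512,470),.103))
cs=[onz(s,*px(*p),.096) for p in((137,155),(258,106),(303,160),(182,215))]; print(np.mean(cs,0),np.round(cs,4).tolist())
plan((.557,.155,.16,8),(.557,.155,.13,8))
E
```

```text
blk [ 0.56444967 -0.02676758  0.096     ] grip [0.56046297 0.16221531 0.103     ]
[ 0.56412061 -0.02626654  0.096     ] [[0.5922, -0.0457, 0.096], [0.5347, -0.0426, 0.096], [0.5358, -0.0079, 0.096], [0.5939, -0.0088, 0.096]]
now [ 0.5666 -0.0352  0.2069] [ 1.7932e+02  1.1000e-01 -4.3400e+00] t 8.15 F [ 2.  -0.3  2.8] w 0.0825
[[-0.6, -4.72, 1.17], [-0.34, -4.75, 1.17], [-0.09, -4.76, 1.17], [0.17, -4.76, 1.17], [0.0, 0.0, 3.0]] [-3.1, -3.1, -3.1, -3.1, 0.0]
```

>>> arm_command(
  translation=[
    [-0.6, -4.8, 1.2],
    [-0.3, -4.8, 1.2],
    [-0.1, -4.8, 1.2],
    [0.2, -4.7, 1.2],
    [0, 0, 2.5],
    [0, 0, 0],
  ],
  twist=[-3.1, -3.1, -3.1, -3.1, 0, 0],
  grip=100,
)

```text
time_s: 8.9
tool_pos: [0.561, 0.1603, 0.1359]
tool_rot: [179.4, -0.4, 8.3]
force: [0.0, -0.5, 0.4]
grip_width: 0.0871
```

```bash
python3 -c "
from h import *
plan((.558,.158,.076,8),vmax=.025)"
```

```text
now [0.561  0.1603 0.1359] [179.43  -0.41   8.29] t 8.9 F [ 0.  -0.5  0.4] w 0.0871
[[-0.11, 0.06, 2.0], [-0.11, 0.06, 2.0], [-0.11, 0.06, 2.0]] [0.1, 0.1, 0.1]
```

>>> arm_command(
  translation=[
    [-0.2, 0.1, 2.0],
    [-0.1, 0.1, 2.0],
    [-0.1, 0.1, 2.0],
  ],
  twist=[0, 0, 0],
)

```text
time_s: 9.28
tool_pos: [0.5624, 0.156, 0.0806]
tool_rot: [179.6, -1.0, 8.1]
force: [-0.1, -0.3, -0.3]
grip_width: 0.0872
```

>>> arm_command(
  translation=[
    [0, 0, 0.1],
    [0, 0, 0.1],
    [0, 0, 0.1],
    [0, 0, 0.1],
    [0, 0, 0.1],
  ],
  twist=[0, 0, 0, 0, 0],
  grip=0,
  force=15,
)

```text
time_s: 9.9
tool_pos: [0.5651, 0.1551, 0.0796]
tool_rot: [179.7, -1.2, 8.0]
force: [-0.4, -0.4, 0.0]
grip_width: 0.0448
```

```bash
python3 - <<'E'
from h import *
o=telemetry.get_obs(); p=o['tool_pos']; print(p,o['tool_rot'],o['force'],o['grip_width'])
c=np.array([.5712,.0614]); d=p[:2]-c; print(np.linalg.norm(d),np.degrees(np.arctan2(d[1],d[0])))
# arc chords in tool frame: step 8deg, r=.1, tool x = tangent (yaw=ang-90)
print([ (round(-10*np.sin(np.radians(a)),2),round(10*(1-np.cos(np.radians(a))),2)) for a in (6,8,9,10)])
E
```

```text
[0.56514415 0.15512347 0.07961169] [179.65785015  -1.24127562   7.95957204] [-0.44580527 -0.41822682  0.03766653] 0.0447785913661759
0.0939189113937761 93.69697006639531
[(np.float64(-1.05), np.float64(0.05)), (np.float64(-1.39), np.float64(0.1)), (np.float64(-1.56), np.float64(0.12)), (np.float64(-1.74), np.float64(0.15))]
```

>>> arm_command(
  translation=[
    [-0.2, -0.1, 0.1],
    [-0.1, 0, 0.2],
    [-0.1, 0, 0.2],
    [-0.1, 0, 0.1],
    [0, 0, 0.1],
  ],
  twist=[0, 0, 0, 0, 0],
  grip=0,
)

```text
time_s: 10.52
tool_pos: [0.5612, 0.1558, 0.0749]
tool_rot: [179.7, -1.4, 8.0]
force: [-3.5, -0.1, 7.1]
grip_width: 0.0173
```

>>> arm_command(
  translation=[
    [-1.4, 0.1, -0.1],
    [-1.4, 0.1, 0],
    [-1.4, 0.1, 0],
    [-1.4, 0.1, 0],
    [-1.4, 0.1, 0],
  ],
  twist=[-8, -8, -8, -8, -8],
)

```text
time_s: 11.15
tool_pos: [0.5026, 0.1256, 0.0751]
tool_rot: [178.7, -1.3, 49.3]
force: [1.6, 0.4, 0.6]
grip_width: 0.0175
```

```bash
cat >> h.py <<'E'
def lev():
    o=telemetry.get_obs(); p=o['tool_pos']; d=p[:2]-np.array([.5712,.0614])
    print(p,o['tool_rot'],o['force'],o['grip_width'],'r',np.linalg.norm(d),'ang',np.degrees(np.arctan2(d[1],d[0])))
E
python3 -c "
from h import *
lev()"
```

```text
[0.50263434 0.12555957 0.07507191] [178.68154108  -1.32898046  49.30804083] [1.59618361 0.43133609 0.6440615 ] 0.017516416435212127 r 0.09390260949743576 ang 136.90135155355833
```

>>> arm_command(
  translation=[
    [-1.4, 0, 0],
    [-1.4, 0.1, 0],
    [-1.4, 0.1, 0],
    [-1.4, 0.1, 0],
    [-1.4, 0.1, 0],
  ],
  twist=[-8, -8, -8, -8, -8],
)

```text
time_s: 11.78
tool_pos: [0.4785, 0.066, 0.0753]
tool_rot: [177.8, -0.7, 90.7]
force: [3.4, 25.8, -3.7]
grip_width: 0.018
```

```bash
python3 -c "
from h import *
lev()"
```

```text
[0.47853164 0.06598134 0.07528253] [177.83873166  -0.70604328  90.68021335] [ 3.37241616 25.80882618 -3.73347913] 0.01804715046336408 r 0.09278153989998215 ang 177.16971367458083
```

>>> arm_command(
  translation=[
    [0.1, 0, 0],
    [0, 0, 0],
    [0, 0, 0],
    [0, 0, 0],
  ],
  twist=[0, 0, 0, 0],
  grip=45,
)

```text
time_s: 12.28
tool_pos: [0.4783, 0.0668, 0.0751]
tool_rot: [177.8, -0.7, 90.6]
force: [-0.6, -0.1, 0.0]
grip_width: 0.0381
```

>>> arm_command(
  translation=[
    [0, 0, -2],
    [0, 0, -4],
    [0, 0, -5],
    [0, 0, -3],
  ],
  twist=[0, 0, 0, 0],
)

```text
time_s: 12.78
tool_pos: [0.4708, 0.064, 0.2157]
tool_rot: [178.2, -0.5, 90.6]
force: [0.2, 0.5, -1.0]
grip_width: 0.0392
```

```bash
python3 - <<'E'
from h import *
lev()
s=snap('scene')
cv2.imwrite('pics/z7.png',cv2.convertScaleAbs(cv2.resize(s['img'][180:380,250:480],None,fx=3,fy=3,interpolation=cv2.INTER_CUBIC),alpha=1.3))
plan((.5225,.2865,.2,4))
E
```

```text
[0.47077485 0.06398691 0.21572415] [178.24163705  -0.48861442  90.55073188] [ 0.19443987  0.49274367 -1.03845931] 0.03920551560399449 r 0.10045846305843618 ang 178.5244112929546
now [0.4725 0.0644 0.2192] [177.96  -0.59  90.55] t 12.82 F [ 1.9 -0.4  3.1] w 0.0389
[[2.46, 0.58, 0.21], [2.52, 0.16, 0.21], [2.52, -0.26, 0.21], [2.44, -0.68, 0.21], [2.29, -1.08, 0.21], [2.08, -1.45, 0.21], [1.81, -1.77, 0.21], [1.48, -2.05, 0.21], [1.12, -2.27, 0.21]] [9.6, 9.6, 9.6, 9.6, 9.6, 9.6, 9.6, 9.6, 9.6]
```

View pics/z7.png

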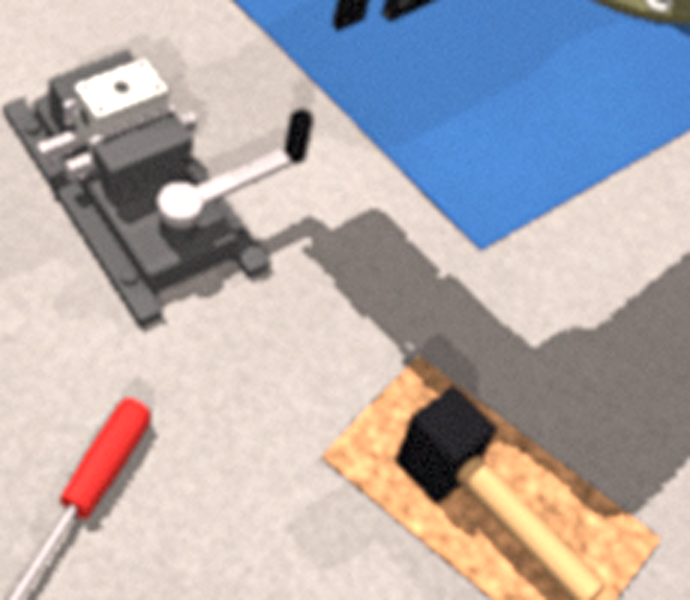

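The block is clamped and the lever is over, with its grip at (298,135). The mallet stands on the mat with its head top near (452,428). I'll go to the mallet now.

```bash
python3 - <<'E'
from h import *
s=load('scene')
px=lambda X,Y:(250+(X+.5)/3-.5,180+(Y+.5)/3-.5)
for n,p in dict(top=(451,385),right=(496,432),left=(408,432),front=(458,473)).items(): print(n,np.round(onz(s,*px(*p),.068)*1000,1))
print('pred',np.array(proj(s,(.5234,.296,.068)))*3-np.array([750,540]))
E
```

```text
top [509.8 277.7  68. ]
right [508.3 317.5  68. ]
left [555.3 288.6  68. ]
front [547.5 325.8  68. ]
pred [453.43473686 415.98868561]
```

>>> arm_command(
  translation=[
    [2.5, 0.6, 0.3],
    [2.5, 0.2, 0.3],
    [2.6, -0.3, 0.3],
    [2.5, -0.7, 0.3],
    [2.4, -1.1, 0.3],
    [2.1, -1.5, 0.3],
    [1.8, -1.8, 0.3],
    [1.5, -2.1, 0.3],
    [1.1, -2.3, 0.3],
  ],
  twist=[9.6, 9.6, 9.6, 9.6, 9.6, 9.6, 9.6, 9.6, 9.6],
  grip=100,
)

```text
time_s: 13.95
tool_pos: [0.5323, 0.2931, 0.1956]
tool_rot: [-179.5, -2.2, 0.8]
force: [-0.2, 0.3, -0.8]
grip_width: 0.0873
```

```bash
python3 -c "
from h import *
plan((.523,.296,.11,4.2))"
```

```text
now [0.5323 0.2931 0.1956] [-179.5    -2.18    0.84] t 13.95 F [-0.2  0.3 -0.8] w 0.0873
[[-0.46, -0.15, 4.28], [-0.46, -0.17, 4.28]] [-1.7, -1.7]
```

>>> arm_command(
  translation=[
    [-0.4, -0.2, 3.5],
    [-0.4, -0.2, 3.5],
  ],
  twist=[-1.7, -1.7],
)

```text
time_s: 14.2
tool_pos: [0.5287, 0.3014, 0.1255]
tool_rot: [-179.5, -2.5, 4.4]
force: [0.1, 0.9, 0.3]
grip_width: 0.0871
```

```bash
python3 -c "
from h import *
plan((.525,.297,.035,4.2))"
```

```text
now [0.5287 0.3014 0.1255] [-179.48   -2.49    4.41] t 14.2 F [0.1 0.9 0.3] w 0.0871
[[-0.2, 0.21, 4.53], [-0.2, 0.21, 4.53]] [0.1, 0.1]
```

>>> arm_command(
  translation=[
    [0, 0.2, -4],
    [0, 0.2, -4],
    [0, 0.2, -4],
  ],
  twist=[0, 0, 0],
)

```text
time_s: 14.58
tool_pos: [0.5194, 0.2922, 0.2377]
tool_rot: [179.9, -1.6, 4.5]
force: [1.1, 0.3, 0.2]
grip_width: 0.087
```

>>> arm_command(
  translation=[
    [0, 0, 2],
    [0, 0, 2],
    [0, 0, 2],
    [0, 0, 2],
  ],
  twist=[0, 0, 0, 0],
)

```text
time_s: 15.08
tool_pos: [0.5243, 0.2932, 0.1576]
tool_rot: [-179.9, -2.0, 4.4]
force: [-0.6, -0.6, -0.3]
grip_width: 0.0867
```

>>> arm_command(
  translation=[
    [0, -0.3, 4],
    [0, -0.1, 4],
  ],
  twist=[0, 0],
)

```text
time_s: 15.32
tool_pos: [0.5268, 0.2974, 0.0744]
tool_rot: [-179.9, -2.0, 4.4]
force: [0.6, 0.8, -0.4]
grip_width: 0.087
```

```bash
python3 -c "
from h import *
plan((.525,.297,.035,4.2))"
```

```text
now [0.5268 0.2974 0.0744] [-179.9    -2.01    4.42] t 15.32 F [ 0.6  0.8 -0.4] w 0.087
[[-0.18, 0.03, 3.94]] [0.2]
```

>>> arm_command(
  translation=[
    [-0.2, 0.1, 2.0],
    [-0.1, 0, 2.0],
  ],
  twist=[0, 0],
)

```text
time_s: 15.58
tool_pos: [0.5221, 0.2941, 0.0275]
tool_rot: [179.8, -1.6, 4.4]
force: [0.9, 0.4, -0.1]
grip_width: 0.087
```

>>> arm_command(
  translation=[
    [-0.1, 0, 0.1],
    [-0.1, 0, 0.1],
    [-0.1, 0, 0.1],
    [0, 0, 0.1],
    [0, 0, 0.1],
  ],
  twist=[0, 0, 0, 0, 0],
  grip=0,
  force=50,
)

```text
time_s: 16.2
tool_pos: [0.5197, 0.2933, 0.0217]
tool_rot: [179.8, -1.7, 4.4]
force: [3.8, -1.3, 2.1]
grip_width: 0.0451
```

```bash
python3 -c "
from h import *
lev()"
```

```text
[0.51965133 0.29332602 0.02167469] [179.79391298  -1.70610428   4.38672298] [ 3.78841951 -1.33457844  2.08127173] 0.045093642226496575 r 0.23758566011639226 ang 102.53105635506934
```

>>> arm_command(
  translation=[
    [0.1, 0, 0],
    [0.1, 0, 0],
    [0, 0, 0],
  ],
  twist=[0, 0, 0],
)

```text
time_s: 16.58
tool_pos: [0.5206, 0.2934, 0.0218]
tool_rot: [179.8, -1.6, 4.4]
force: [1.1, 0.1, 0.0]
grip_width: 0.0399
```

>>> arm_command(
  translation=[
    [0, 0, -2],
    [0, 0, -4],
    [0, 0, -4],
    [0, 0, -4],
  ],
  twist=[0, 0, 0, 0],
)

```text
time_s: 17.08
tool_pos: [0.5129, 0.2913, 0.1626]
tool_rot: [179.4, -1.0, 4.4]
force: [0.5, 0.2, -3.9]
grip_width: 0.0397
```

```bash
python3 -c "
from h import *
lev()
plan((.564,-.032,.2,-4.3))"
```

```text
[0.51285424 0.29127059 0.16258317] [179.41750768  -0.99423771   4.37707047] [ 0.53453206  0.17479247 -3.93424733] 0.03970341466914206 r 0.23715968094409506 ang 104.24205434657686
now [0.5129 0.2913 0.1626] [179.42  -0.99   4.38] t 17.07 F [ 0.5  0.2 -3.9] w 0.0397
[[0.44, 5.44, -0.62], [0.58, 5.42, -0.62], [0.71, 5.41, -0.62], [0.85, 5.39, -0.62], [0.98, 5.37, -0.62], [1.12, 5.34, -0.62]] [1.4, 1.4, 1.4, 1.4, 1.4, 1.4]
```

>>> arm_command(
  translation=[
    [0.4, 5.3, -0.5],
    [0.6, 5.3, -0.5],
    [0.7, 5.3, -0.5],
    [0.9, 5.3, 0],
    [1.0, 5.3, 0],
    [1.1, 5.0, 0],
    [0, 0, 0],
  ],
  twist=[1.4, 1.4, 1.4, 1.4, 1.4, 1.4, 0],
)

```text
time_s: 17.95
tool_pos: [0.5667, -0.0312, 0.1916]
tool_rot: [-180.0, -1.7, -4.2]
force: [-0.2, -0.1, -3.7]
grip_width: 0.04
```

```bash
python3 - <<'E'
from h import *
plan((.563,-.032,.13,-4.3),vmax=.02)
s=snap('scene')
cv2.imwrite('pics/z8.png',cv2.convertScaleAbs(cv2.resize(s['img'][130:260,240:370],None,fx=4.5,fy=4.5,interpolation=cv2.INTER_CUBIC),alpha=1.3))
E
```

```text
now [ 0.5667 -0.0312  0.1916] [-179.97   -1.73   -4.16] t 17.95 F [-0.2 -0.1 -3.7] w 0.04
[[-0.09, 0.03, 1.54], [-0.09, 0.03, 1.54], [-0.09, 0.03, 1.54], [-0.09, 0.03, 1.54]] [0.0, 0.0, 0.0, 0.0]
```

View pics/z8.png

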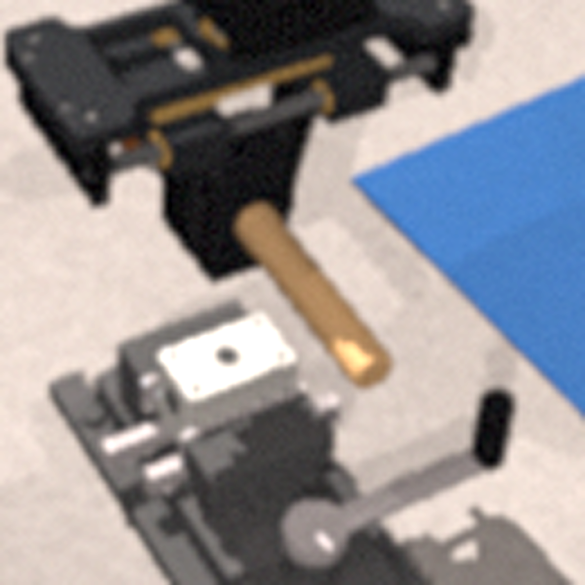

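The mallet is held with its head above the block, whose centre is at (228,355), and the handle is clear of the lever. I'll lower it to strike.

>>> arm_command(
  translation=[
    [0, 0, 1.6],
    [0, 0, 1.6],
    [0, 0, 1.6],
    [0, 0, 1.0],
  ],
  twist=[0, 0, 0, 0],
)

```text
time_s: 18.5
tool_pos: [0.5674, -0.0225, 0.1291]
tool_rot: [-179.7, -1.6, -3.5]
force: [1.3, -0.3, -2.6]
grip_width: 0.0395
```

>>> arm_command(
  translation=[
    [0, 0, 0.8],
    [0, 0, 0.8],
  ],
  twist=[0, 0],
)

```text
time_s: 18.75
tool_pos: [0.5675, -0.0219, 0.112]
tool_rot: [-179.7, -1.5, -3.5]
force: [-4.8, -0.5, 12.9]
grip_width: 0.0396
```

>>> arm_command(
  translation=[
    [0, 0.6, -1.5],
    [0, 0.6, 0],
  ],
  twist=[0.3, 0.3],
)

```text
time_s: 19.0
tool_pos: [0.567, -0.0344, 0.1281]
tool_rot: [-179.7, -1.6, -4.1]
force: [0.2, 0.0, -3.4]
grip_width: 0.0399
```

>>> arm_command(
  translation=[
    [0, 0, 1.8],
    [0, 0, 1.2],
  ],
  twist=[0, 0],
)

```text
time_s: 19.25
tool_pos: [0.5704, -0.0356, 0.107]
tool_rot: [-179.5, -1.8, -4.2]
force: [-29.3, 1.8, 78.0]
grip_width: 0.0406
```

>>> arm_command(
  translation=[
    [0, 0, -2],
    [0, 0, -4],
    [0, 0, -4],
    [0, -4, -2],
    [0, -5, 0],
    [0, -5, 0],
  ],
  twist=[0, 0, 0, 0, 0, 0],
)

```text
time_s: 20.0
tool_pos: [0.5764, 0.1004, 0.2268]
tool_rot: [-179.5, -1.6, -4.9]
force: [0.5, 0.3, -3.5]
grip_width: 0.0396
```

```bash
python3 - <<'E'
from h import *
lev()
s=snap('scene')
cv2.imwrite('pics/z9.png',cv2.convertScaleAbs(cv2.resize(s['img'][120:270,250:400],None,fx=4,fy=4,interpolation=cv2.INTER_CUBIC),alpha=1.3))
c=snap('top')
im=c['img']; m=(im.min(2)>110).astype(np.uint8)
E
```

```text
[0.57641861 0.10038371 0.22676376] [-179.51526383   -1.64052778   -4.86749473] [ 0.52499446  0.30170284 -3.52966059] 0.03956023465752432 r 0.039331459688157884 ang 82.3753471695063
```

View pics/z9.png

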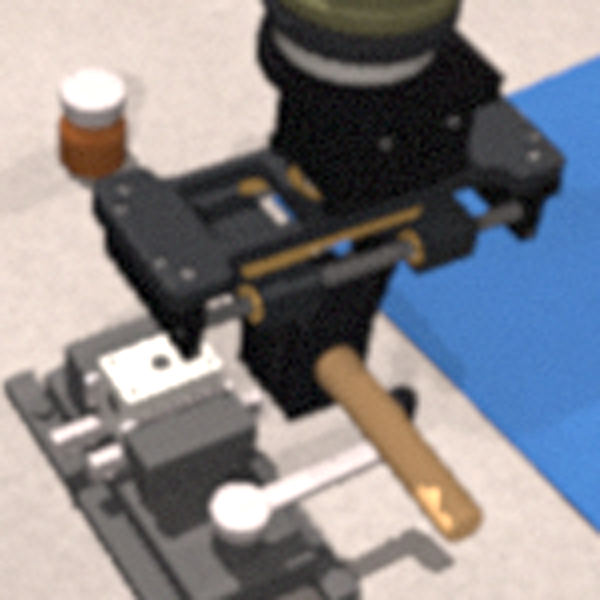

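The block dropped about 1.6 px, which is close to the 5 mm expected: the hole moved from v=208.5 to v=210.1. The 78 N reading also points to a hard stop. Because the tool leaned slightly to -x, I'll add a tap on the +x end to level it.

>>> arm_command(
  translation=[
    [0.2, 5, 2],
    [0.3, 5, 3],
    [0.3, 2.8, 3],
    [0, 0, 0],
  ],
  twist=[0, 0, 0, 0],
)

```text
time_s: 20.6
tool_pos: [0.5749, -0.0191, 0.1362]
tool_rot: [-179.3, -1.2, -3.8]
force: [-0.3, 0.3, -3.3]
grip_width: 0.0399
```

```bash
python3 -c "
from h import *
plan((.586,-.033,.125,-4.3))"
```

```text
now [ 0.5749 -0.0191  0.1362] [-179.34   -1.24   -3.76] t 20.6 F [-0.3  0.3 -3.3] w 0.0399
[[1.2, 1.32, 1.12]] [0.5]
```

>>> arm_command(
  translation=[
    [1.2, 1.4, 0.5],
    [0, 0, 1.3],
  ],
  twist=[0.4, 0],
)

```text
time_s: 20.85
tool_pos: [0.5886, -0.0331, 0.1184]
tool_rot: [-179.3, -1.4, -4.1]
force: [0.5, -0.4, -3.6]
grip_width: 0.0395
```

>>> arm_command(
  translation=[
    [0, 0, 1.0],
    [0, 0, 0.7],
  ],
  twist=[0, 0],
)

```text
time_s: 21.1
tool_pos: [0.5894, -0.0315, 0.1068]
tool_rot: [-179.1, -1.3, -3.9]
force: [-23.7, -1.6, 67.8]
grip_width: 0.0394
```

Both taps stopped at the same height (0.107), so the block is down at both ends. I'll return the mallet to its mat.

>>> arm_command(
  translation=[
    [0, 0, -3],
    [0, 0, -4],
    [0, 0, -3],
  ],
  twist=[0, 0, 0],
)

```text
time_s: 21.48
tool_pos: [0.5861, -0.0296, 0.2083]
tool_rot: [-179.1, -1.2, -3.7]
force: [0.1, 0.4, -4.7]
grip_width: 0.0398
```

```bash
python3 -c "
from h import *
plan((.521,.293,.2,4.4),(.521,.293,.1,4.4))"
```

```text
now [ 0.5861 -0.0296  0.2083] [-179.06   -1.18   -3.68] t 21.48 F [ 0.1  0.4 -4.7] w 0.0398
[[-1.43, -5.3, 0.14], [-1.3, -5.33, 0.14], [-1.18, -5.36, 0.14], [-1.05, -5.38, 0.14], [-0.93, -5.41, 0.14], [-0.8, -5.43, 0.14], [0.0, 0.0, 5.0], [0.0, 0.0, 5.0]] [-1.3, -1.3, -1.3, -1.3, -1.3, -1.3, -0.0, -0.0]
```

>>> arm_command(
  translation=[
    [-1.4, -5.2, 0.1],
    [-1.3, -5.2, 0.1],
    [-1.2, -5.2, 0.1],
    [-1.1, -5.3, 0.1],
    [-0.9, -5.3, 0.1],
    [-0.8, -5.1, 0.1],
    [0, 0, 3.0],
    [0, 0, 3.0],
  ],
  twist=[-1.3, -1.3, -1.3, -1.3, -1.3, -1.3, 0, 0],
)

```text
time_s: 22.48
tool_pos: [0.5216, 0.3047, 0.1493]
tool_rot: [-178.7, -2.1, 5.0]
force: [0.3, 0.3, -3.3]
grip_width: 0.0399
```

```bash
python3 -c "
from h import *
plan((.521,.293,.05,4.4),vmax=.04)"
```

```text
now [0.5216 0.3047 0.1493] [-178.71   -2.13    4.99] t 22.48 F [ 0.3  0.3 -3.3] w 0.0399
[[-0.05, 0.39, 3.31], [-0.05, 0.39, 3.31], [-0.05, 0.39, 3.31]] [0.2, 0.2, 0.2]
```

>>> arm_command(
  translation=[
    [0, 0.8, 3.0],
    [0, 0.5, 3.0],
    [0, 0.3, 3.0],
    [0, 0, 1.0],
  ],
  twist=[0.2, 0.2, 0, 0],
)

```text
time_s: 22.98
tool_pos: [0.5222, 0.2956, 0.043]
tool_rot: [-178.6, -1.9, 5.0]
force: [-0.0, -1.1, -2.6]
grip_width: 0.0395
```

>>> arm_command(
  translation=[
    [0, 0.1, 1.0],
    [0, 0, 0.6],
  ],
  twist=[0, 0],
)

```text
time_s: 23.22
tool_pos: [0.5231, 0.2967, 0.0271]
tool_rot: [-178.6, -2.0, 5.1]
force: [-0.1, -0.1, -3.6]
grip_width: 0.0397
```

>>> arm_command(
  translation=[
    [0, 0, 0.4],
  ],
  twist=[0],
)

```text
time_s: 23.35
tool_pos: [0.5237, 0.2974, 0.0236]
tool_rot: [-178.5, -2.0, 5.1]
force: [0.4, 0.1, -3.2]
grip_width: 0.0396
```

>>> arm_command(
  translation=[
    [0, 0, 0.3],
  ],
  twist=[0],
)

```text
time_s: 23.48
tool_pos: [0.5243, 0.2979, 0.0211]
tool_rot: [-178.5, -2.1, 5.2]
force: [-1.0, 0.0, -2.8]
grip_width: 0.0397
```

>>> arm_command(
  translation=[
    [0, 0, 0.2],
  ],
  twist=[0],
)

```text
time_s: 23.6
tool_pos: [0.5243, 0.2979, 0.0206]
tool_rot: [-178.5, -2.1, 5.1]
force: [-6.4, -3.1, 13.9]
grip_width: 0.0397
```

>>> arm_command(
  translation=[
    [0, 0, -0.1],
    [0, 0, 0.1],
    [0, 0, 0.1],
    [0, 0, 0.1],
    [0, 0, 0.1],
  ],
  twist=[0, 0, 0, 0, 0],
  grip=100,
)

```text
time_s: 24.22
tool_pos: [0.5271, 0.2996, 0.0202]
tool_rot: [-178.3, -2.4, 5.1]
force: [0.8, -0.0, -0.5]
grip_width: 0.0813
```

>>> arm_command(
  translation=[
    [0, 0, -2],
    [0, 0, -4],
    [0, 0, -4],
    [0, 0, -4],
    [0, 0, -4],
    [0, 0, -4],
    [-5, 0, 0],
    [-5, 0, 0],
  ],
  twist=[0, 0, 0, 0, 0, 0, 0, 0],
)

```text
time_s: 25.22
tool_pos: [0.4205, 0.2818, 0.2531]
tool_rot: [-178.0, -3.0, 4.7]
force: [-0.1, 0.6, 0.1]
grip_width: 0.0869
```

```bash
python3 - <<'E'
from h import *
lev()
t=snap('top')['img']; s=snap('scene')['img']
f=lambda im,x,y,w,h,k:cv2.convertScaleAbs(cv2.resize(im[y:y+h,x:x+w],None,fx=k,fy=k,interpolation=cv2.INTER_CUBIC),alpha=1.3)
W=np.zeros((600,800,3),np.uint8)
W[:400,:400]=f(s,245,180,80,80,5); W[:400,400:]=f(s,350,290,133,133,3)[:400,:400] if False else cv2.resize(f(s,350,290,130,130,3),(400,400))
W[400:600]=f(t,80,190,240,60,3.3333)[:200,:800]
cv2.imwrite('pics/z10.png',W)
E
```

```text
[0.42053365 0.28176302 0.2530825 ] [-178.0308362    -2.95785159    4.73437115] [-0.0598647   0.60301456  0.09829763] 0.08688754054026274 r 0.2669460747743373 ang 124.36115195849231
```

View pics/z10.png

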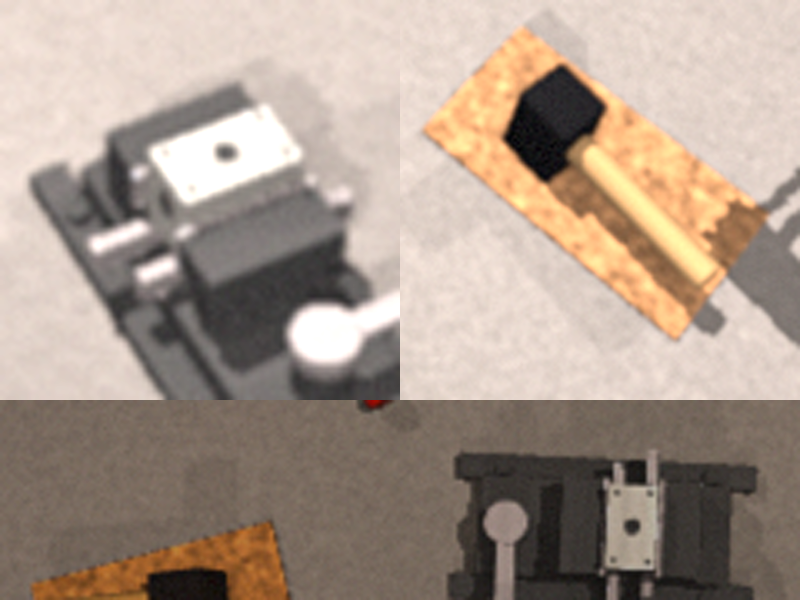

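The final view shows the block square and centred in the jaws. All four top corners dropped by 1.3 to 1.6 px, so it is level and about 5 mm lower. The lever is over, and the mallet stands on its mat with its handle level.

```bash
python3 -c "
from h import *
print(env.sign_off())"
```

```text
the job is handed in; nothing more can be done
None
```

I set the block midway across both parallels and swung the cam lever to its stop, at about 1.6 rad by the tool position. I tapped the block down with the mallet, stood the mallet upright on its mat and handed the job in at about 25 s.

**Checks that agreed:**
- **Block height:** all four top corners dropped 1.3–1.6 px evenly in the scene view, which matches a level drop of about 5 mm.
- **Hard stop:** taps near the middle and towards one end both ended at the same tool height, 0.107 m. The wrist forces were 78 N and 68 N, under the 120 N limit.
- **Final picture:** it shows the lever over, the mallet upright on the mat and the gripper clear.

**Checks that disagreed or were not made:**
- **Calibration:** the two cameras differed by 2–3 mm. I allowed for this by measuring the block and the lifter in the same view.
- **Block position along the jaws:** before clamping it sat about 2 mm off the lifter's middle. I did not re-measure this afterwards.
- **Tool tilt:** the tool leaned 1–3° during the work, which is why I added the second, offset tap.
- **Parallels:** I did not test directly that they no longer slide. I inferred it from the drop and the hard stops.

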